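Stopper a row of freeze-drying vials and swing the hold-down bar over them

TASK

The vials in the rack came out of the freeze dryer with their rubber stoppers only half in. Go along the row with the fingertips and lightly press every stopper fully home, and only then push the swung-out hold-down bar round by its stud or its side until it lies shut over the stoppers with its end in the catch, so that they cannot creep up before crimping. The rack is not to be lifted or shoved about, and the other things are left where they stand.

Things in the scene. Friction and masses are not known exactly. Their poses are not given: they have to be found in the camera images.
- rack: Vial rack, loose, 1.2 kg: aluminium base plate 72 x 226 x 8 mm on rubber feet, white block with five fixed amber glass vials (24 mm wide, glass lips 58 mm above the surface) in one row, 28 mm apart. Origin: centre of the underside, below the middle vial. Own y runs along the row from pivot post to catch, z up, own +x is its back, away from the robot.
- stopper_1_top (a point): Centre of the flat top face of the grey rubber stopper nearest the pivot post (rack own x = 0, y = -56 mm). Flange 19 mm across, 3.8 mm thick. The point lies 62 mm above the surface when the stopper is home and up to 68.5 mm when it stands proud.
- stopper_1 (a joint): How far that stopper has been pressed down, m: 0 = standing 6.5 mm proud of home (starts between 0 and 0.002), 0.0065 = fully home, flange on the glass. It moves against about 4 N of friction and stays where it is left.
- stopper_2_top (a point): Centre of the flat top face of the grey rubber stopper second from the pivot post (rack own x = 0, y = -28 mm). Flange 19 mm across, 3.8 mm thick. The point lies 62 mm above the surface when the stopper is home and up to 68.5 mm when it stands proud.
- stopper_2 (a joint): How far that stopper has been pressed down, m: 0 = standing 6.5 mm proud of home (starts between 0 and 0.002), 0.0065 = fully home, flange on the glass. It moves against about 4 N of friction and stays where it is left.
- stopper_3_top (a point): Centre of the flat top face of the grey rubber stopper in the middle of the row (rack own x = 0, y = 0 mm). Flange 19 mm across, 3.8 mm thick. The point lies 62 mm above the surface when the stopper is home and up to 68.5 mm when it stands proud.
- stopper_3 (a joint): How far that stopper has been pressed down, m: 0 = standing 6.5 mm proud of home (starts between 0 and 0.002), 0.0065 = fully home, flange on the glass. It moves against about 4 N of friction and stays where it is left.
- stopper_4_top (a point): Centre of the flat top face of the grey rubber stopper fourth from the pivot post (rack own x = 0, y = 28 mm). Flange 19 mm across, 3.8 mm thick. The point lies 62 mm above the surface when the stopper is home and up to 68.5 mm when it stands proud.
- stopper_4 (a joint): How far that stopper has been pressed down, m: 0 = standing 6.5 mm proud of home (starts between 0 and 0.002), 0.0065 = fully home, flange on the glass. It moves against about 4 N of friction and stays where it is left.
- stopper_5_top (a point): Centre of the flat top face of the grey rubber stopper nearest the catch (rack own x = 0, y = 56 mm). Flange 19 mm across, 3.8 mm thick. The point lies 62 mm above the surface when the stopper is home and up to 68.5 mm when it stands proud.
- stopper_5 (a joint): How far that stopper has been pressed down, m: 0 = standing 6.5 mm proud of home (starts between 0 and 0.002), 0.0065 = fully home, flange on the glass. It moves against about 4 N of friction and stays where it is left.
- bar (a joint): Angle of the steel hold-down bar about its upright pivot, rad: 0 = shut, along the row above the stoppers, end in the catch (a stop); grows as the free end swings out to own +x (starts 0.9 to 1.25). Friction 0.06 N m; stays where left. Bar 18 mm wide, underside 64, top 73 mm above the surface, free end 197 mm from the pivot axis. Clears home stoppers by 2 mm; proud ones block it.
- bar_stud (a point): Top centre of the upright dark thumb stud on the bar, 140 mm from the pivot axis along the bar, 95 mm above the surface: 13 mm across and 22 mm high above the bar's top.
- pivot (a point): Top of the nut (13 mm wide) on the bar's upright pivot post, on the pivot axis: rack's own x = 0, y = -96 mm, 81 mm above the surface.
- catch (a point): Centre of the catch, at the height of its top: rack's own x = 0, y = +96 mm, 80 mm above the surface. A bent steel bracket 16 mm long in y, spanning own x -15 to +13 mm below the bar and -15 to +7 mm above it, open to the back, where the bar's end swings in. The room's back wall is at about x = 0.73 m.
- cup: White specimen cup with screw lid, 61 mm across, 62 mm high, origin under its centre. Bystander. Beside it and behind it, left of the rack, stand fixed household bottles up to 0.28 m tall, none of them right of y = 0.02: come over them from above.
- reagent: Small white reagent bottle with a red cap, 33 mm across, 65 mm high, origin under its centre. Bystander.
- tip_box: Blue box of pipette tips with clear lid, 89 x 118 x 71 mm, origin under its centre. Bystander.
- timer: White digital bench timer on a wedge foot, 34 x 68 x 63 mm, origin under its centre. Bystander.

How it is judged:
By the outcome, as a careful person would: the job done as asked, in the order asked, and still so for the second after the job is handed in, with the robot touching nothing.
It also fails if it takes over 61 s, if anything falls off the work surface, if the arm or the gripper's body presses on something with over 40 N, if the wrist force passes 120 N, or if a joint passes its speed limit or range.

ROBOT

A 6-joint arm with a two-finger parallel gripper is mounted at the origin on a cart in front of the work surface, level with it; the furniture and walls round the work are solid. World frame = base frame: x ahead of the robot, y to its left, z up, the work surface at z = 0. Lengths are in m, angles in rad, forces in N, time in s.
With the tool pointing down it reaches from about 0.375 to 0.925 m from the base axis. Payload 5.7 kg.
Tool frame: the origin (TCP) lies midway between the tips of the shut fingers; the grasp point (between the pads) lies 19 mm behind it; z points along the fingers, y is the line along which they close (so a half turn about z gives the same grasp; the last joint's range is limited). The gripper opens to 88 mm and grips with 3 to 60 N. Pads are 20 mm wide; open, the fingers measure 115 mm over their backs; the gripper's body (75 mm by 178 mm) begins 61 mm behind the grasp point.
Start: joints at [1.062, 0.359, 1.51, -0, 1.272, -0.115], TCP at [0.23, 0.554, 0.223] pointing down, gripper open.
Joint ranges: [-2.97, 2.97], [-1.01, 2.36], [0.21, 2.38], [-0.96, 4.11], [0.2, 2.71], [-2.98, 2.98]. Speed limits (rad/s): [2.39, 2.39, 3.14, 3.14, 3.14, 3.14].

INTERFACE

Orientations are given as a unit quaternion [x, y, z, w].
In Python, from bench import move_ptp, servo_line, goto_joints, move_gripper, sleep, inverse_kinematics, capture, PlanningError, close_job, spot_in, silhouettes, current_clock, current_joint_pos, current_qvel, current_joint_torque, current_position, current_orientation, current_force, current_torque, current_finger_gap, current_grip_force gives the robot as it stands. Calls block until the motion is done:
- move_ptp(position, orientation): joint-space move of the TCP to a pose.
- servo_line(position, orientation=None, rate=0.15, contact_N=None): straight line of the TCP; orientation=None keeps the orientation; rate is the mean speed in m/s. With contact_N (N) it stops when the force on the tool has changed by that much, and returns True; else False.
- goto_joints(angles): joint-space move.
- move_gripper(opening): finger opening in m; the grip force is fixed at half the most; returns when the fingers have stopped.
- sleep(seconds).
- inverse_kinematics(position, orientation): joint angles nearest the present ones, or None.
- capture(name): name is "side" or "top"; returns a dict with "image" (384x512x3 uint8, blue, green, red), "range_z" (384x512 float32, m along the optical axis (not along the pixel's ray), 0 where there is no reading), "intrinsics" (3x3 intrinsics, pixels), "R" (3x3) and "t" (3): a world point X has camera coordinates R X + t. Camera axes: x right, y down, z forward; pixel columns grow to the right and rows downward; lengths in m; the calibration is good to about 2 mm. A picture is of the moment at which its call begins.
A pose or a line that the arm cannot do raises PlanningError and nothing moves.
- close_job(): hands the job in; it is judged then, once.
Trained networks look in the newest picture that a camera, given by its name, has taken for a name from the list of things; names that differ only in an ending like _2 or _b are one class to them, and where a whole thing is asked for, a point or a joint stands for the part that bears it (a point fixed in the world has none). Each returns a list of dicts, best first, with "conf" (0 to 1); they miss things now and then, are a little off and sometimes report something else, mostly with a low value. They report only what shows in the picture. A call takes as long as a camera call.
- spot_in(camera, query): "xy" ([column, row] in pixels, amid what is visible of it).
- silhouettes(camera, query): "region" (384x512 bool, what is visible of it) and "xy" ([column, row] in pixels, amid what is visible of it).
Readings, each from a call of its own:
- current_clock(): time.
- current_joint_pos(): joint angles.
- current_qvel(): joint speeds.
- current_joint_torque(): joint torques, N m.
- current_position(): TCP position.
- current_orientation(): TCP orientation.
- current_force(): force on the tool from outside, world axes, zero at the start.
- current_torque(): the same for the moment, N m.
- current_finger_gap(): finger opening in m.
- current_grip_force(): force on a finger pad.
Only numpy, scipy, OpenCV 4.12 (cv2) and the standard library are available. Lean on these libraries where they do the work, as an engineer would, in place of code of your own. Each camera call takes 0.05 s, during which the arm holds its last target. There are 200 camera calls.

## Working session

There is one attempt and no reset: what is moved stays moved. The work goes in short steps, each a Python script; the robot and the scene stay as the last script left them, time stands still between calls to the robot, and variables do not carry over. Pictures are saved under pics/ and viewed, at most 10 in all, crops included, and the job is handed in when it is done.

```bash
mkdir -p pics; cat > h.py <<'E'
import numpy as np, cv2
from bench import *
def world(c,u,v,z=None):
    K,R,t=c["intrinsics"],c["R"],np.array(c["t"])
    ray=np.linalg.inv(K)@np.array([u,v,1.]); C=-R.T@t; d=R.T@ray
    if z is None:
        return C+d*c["range_z"][int(round(v)),int(round(u))]
    return C+d*(z-C[2])/d[2]
def pix(c,X):
    p=c["intrinsics"]@(c["R"]@np.array(X)+c["t"]); return p[:2]/p[2]
E
python3 - <<'E'
from h import *
ims=[]
for n in("top","side"):
    c=capture(n); cv2.imwrite(f"pics/{n}0.png",cv2.resize(c["image"],None,fx=1.5,fy=1.5))
    print(n,"cam",-c["R"].T@c["t"])
    for q,z in(("stopper_1_top",.067),("bar_stud",.095),("pivot",.081),("catch",.08),("cup",None),("reagent",None),("tip_box",None),("timer",None)):
        for d in spot_in(n,q)[:6]:
            u,v=d["xy"]; print(q,round(d["conf"],2),np.round(d["xy"],1),np.round(world(c,u,v,z),4),np.round(world(c,u,v),3))
E
```

```text
top cam [ 0.33653309 -0.13268325  1.17229335]
bar_stud 0.57 [294.5 191.8] [ 0.5156 -0.2365  0.095 ] [ 0.519 -0.239  0.074]
pivot 0.76 [273.2 221.7] [ 0.4288 -0.1719  0.081 ] [ 0.433 -0.174  0.028]
catch 0.76 [278.  218.4] [ 0.4385 -0.1864  0.08  ] [ 0.44  -0.187  0.068]
cup 0.73 [276.7 220.1] [ 0.4344 -0.1828  0.0705] [ 0.434 -0.183  0.07 ]
cup 0.72 [180.7 226.6] [0.4193 0.1081 0.0595] [0.419 0.108 0.06 ]
reagent 0.49 [172.2 244.7] [0.3652 0.131  0.065 ] [0.365 0.131 0.065]
tip_box 0.59 [342.8 223.9] [ 0.4206 -0.3798  0.0705] [ 0.421 -0.38   0.071]
timer 0.63 [218.3 145.9] [ 6.821e-01 -3.000e-04  2.520e-02] [ 0.682 -0.     0.025]
side cam [0.71951575 0.40007275 0.85154308]
stopper_1_top 0.58 [245.7 166.7] [ 0.5172 -0.2327  0.067 ] [ 0.52  -0.225  0.076]
stopper_1_top 0.46 [350.1 274.4] [0.3903 0.1527 0.067 ] [0.38  0.145 0.044]
bar_stud 0.97 [244.1 167.2] [ 0.5292 -0.2098  0.095 ] [ 0.523 -0.228  0.072]
pivot 0.74 [274.7 181.7] [ 0.4631 -0.1462  0.081 ] [ 0.446 -0.183  0.029]
catch 0.83 [277.7 184.1] [ 0.458  -0.1367  0.08  ] [ 0.447 -0.16   0.046]
cup 0.61 [256.7 132.1] [ 0.4431 -0.3504  0.0706] [ 0.443 -0.35   0.071]
cup 0.59 [333.5 267.4] [0.4173 0.1233 0.0629] [0.417 0.123 0.063]
cup 0.24 [353.5 273. ] [0.3741 0.1469 0.0506] [0.374 0.147 0.051]
reagent 0.58 [352.6 275.9] [0.3775 0.1512 0.0457] [0.378 0.151 0.046]
tip_box 0.81 [258.4 130.8] [ 0.4377 -0.3502  0.0745] [ 0.438 -0.35   0.075]
tip_box 0.38 [273.9 186.3] [ 0.4527 -0.1708  0.0253] [ 0.453 -0.171  0.025]
tip_box 0.19 [245.8 167.6] [ 0.5202 -0.2226  0.0756] [ 0.52  -0.223  0.076]
timer 0.83 [208.5 260.8] [0.6911 0.0113 0.0587] [0.691 0.011 0.059]
```

```bash
python3 - <<'E'
from h import *
a=capture("top")["image"][130:270,200:390]; b=capture("side")["image"][80:240,170:370]
cv2.imwrite("pics/t1.png",cv2.resize(a,None,fx=4,fy=4,interpolation=2)); cv2.imwrite("pics/s1.png",cv2.resize(b,None,fx=3.75,fy=3.75,interpolation=2))
E
```

```text
(no output)
```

View pics/t1.png

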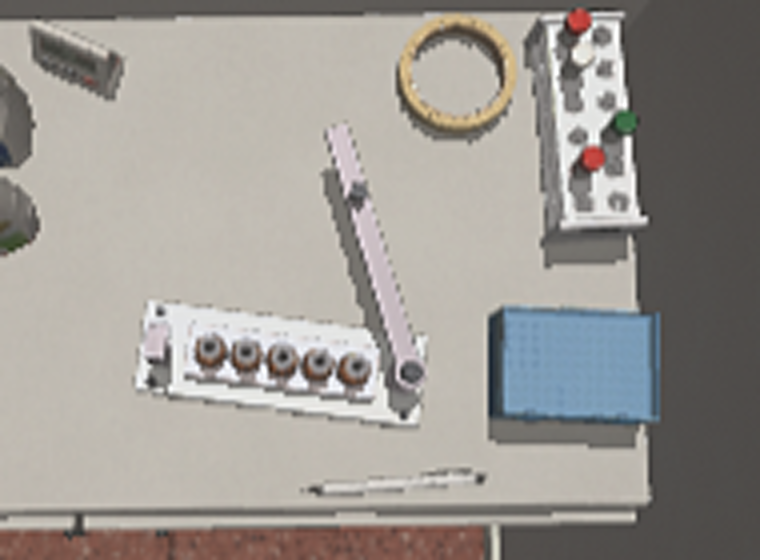

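View pics/s1.png

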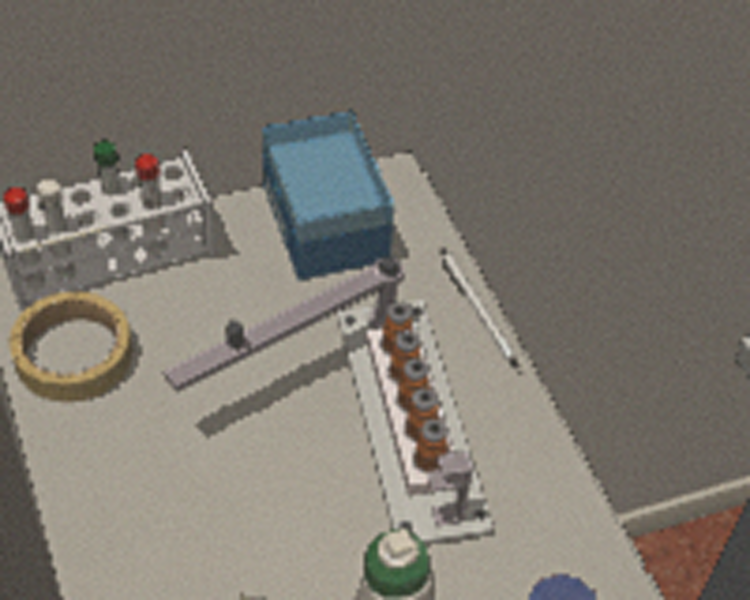

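View pics/side0.png

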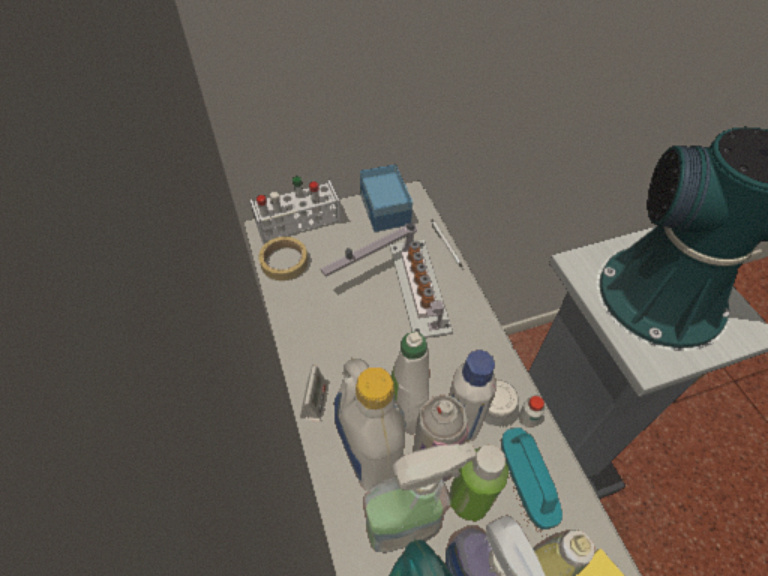

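The top crop shows stoppers 5→1 at about (210,352) to (354,368), with the nut at (411,372), catch at (157,340) and stud at (358,193). The side crop shows the same parts, with stoppers 1→5 running from (401,312) to (433,430). Bottles stand at left. I'll fit the rack pose to these points.

```bash
cat > fit.py <<'E'
from h import *
from scipy.optimize import least_squares
own=lambda th:[[0,-.056,.0675],[0,-.028,.0675],[0,0,.0675],[0,.028,.0675],[0,.056,.0675],[0,-.096,.081],[.14*np.sin(th),-.096+.14*np.cos(th),.095]]
def W(p,th=None):
    c,s=np.cos(p[2]),np.sin(p[2]); o=np.array(own(p[3] if th is None else th))
    return np.c_[p[0]+c*o[:,0]-s*o[:,1],p[1]+s*o[:,0]+c*o[:,1],o[:,2]]
T=np.array([(354,366),(319,360),(283,356),(246,352),(210,347),(411,370),(357,188)])/4.+[200,130]
S=np.array([(401,312),(406,341),(415,369),(424,398),(433,430),(389,267),(235,326)])/3.75+[170,80]
if __name__=="__main__":
    t,s=capture("top"),capture("side")
    def f(p,sel):
        r=[]
        for k,(c,m) in enumerate(((t,T),(s,S))):
            if k in sel: r+=list((np.array([pix(c,X) for X in W(p)])-m).ravel())
        return np.array(r)
    for sel in((0,),(1,),(0,1)):
        q=least_squares(f,[.44,-.18,-.13,1.],args=(sel,),loss="soft_l1"); print(sel,np.round(q.x,4)); print(np.round(f(q.x,sel).reshape(-1,2),1).tolist())
    print(np.round(W(q.x),4))
    # top-cam depth check
    for m,c in((T,t),(S,s)):
        for u,v in m: print(np.round(world(c,u,v),4))
E
python3 fit.py
```

```text
(0,) [ 0.4381 -0.1646 -0.1333  1.1672]
[[0.6, -0.2], [0.1, 0.1], [-0.2, 0.0], [-0.2, -0.1], [-0.4, 0.0], [0.1, -0.0], [0.0, 0.2]]
(1,) [ 0.4385 -0.1608 -0.1556  1.1602]
[[-0.4, 0.2], [0.4, -0.1], [0.1, 0.1], [-0.0, 0.3], [-0.1, 0.0], [0.2, -1.2], [-0.2, 0.1]]
(0, 1) [ 0.4382 -0.1629 -0.1444  1.1631]
[[0.0, -0.0], [-0.5, 0.2], [-0.7, 0.0], [-0.7, -0.2], [-0.9, -0.2], [-0.5, 0.3], [-0.2, 0.4], [-0.8, -0.4], [0.1, -0.7], [-0.0, -0.5], [-0.1, -0.3], [-0.0, -0.7], [-0.3, -1.7], [-0.4, -0.1]]
[[ 0.4301 -0.2183  0.0675]
 [ 0.4341 -0.1906  0.0675]
 [ 0.4382 -0.1629  0.0675]
 [ 0.4422 -0.1352  0.0675]
 [ 0.4462 -0.1075  0.0675]
 [ 0.4244 -0.2579  0.081 ]
 [ 0.5595 -0.2215  0.095 ]]
[ 0.4297 -0.2181  0.0707]
[ 0.4347 -0.1921  0.0686]
[ 0.438  -0.1651  0.0689]
[ 0.4417 -0.1373  0.0662]
[ 0.4459 -0.1102  0.0653]
[ 0.4257 -0.2598  0.077 ]
[ 0.5609 -0.2222  0.0947]
[ 0.4285 -0.2164  0.0675]
[ 0.4351 -0.1889  0.0669]
[ 0.4389 -0.1611  0.0678]
[ 0.4423 -0.1345  0.0671]
[ 0.4473 -0.105   0.0683]
[ 0.425  -0.2532  0.0787]
[ 0.5588 -0.2197  0.0962]
```

```bash
cat >> h.py <<'E'
from scipy.spatial.transform import Rotation as Ro
P=np.array([.4382,-.1632,-.1444]); TH=1.163
def loc(x,y,z,p=P):
    c,s=np.cos(p[2]),np.sin(p[2]); return [p[0]+c*x-s*y,p[1]+s*x+c*y,z]
def quat(a):  # tool down, tool y along world angle a
    y=np.array([np.cos(a),np.sin(a),0]); z=np.array([0,0,-1.]); return Ro.from_matrix(np.c_[np.cross(y,z),y,z]).as_quat()
E
python3 - <<'E'
from h import *
print(current_clock(),current_position(),current_orientation())
for a in(P[2],P[2]+np.pi):
    j=inverse_kinematics(loc(0,.056,.3),quat(a)); print(a,j)
for z in(.36,.4,.45): print(z,inverse_kinematics([.23,.554,z],current_orientation()) is not None, inverse_kinematics(loc(0,.056,z),quat(P[2])) is not None)
E
```

```text
1.1 [0.2302197  0.55403264 0.22263356] [ 1.95652543e-01  9.80673279e-01 -4.59925530e-05 -7.69320038e-06]
-0.1444 [-3.87635708e-01  8.23923476e-02  1.68363248e+00 -4.44089210e-16
  1.37556782e+00 -2.43235708e-01]
2.997192653589793 [-3.87635708e-01  8.23923476e-02  1.68363248e+00 -4.44089210e-16
  1.37556782e+00  2.89835695e+00]
0.36 True True
0.4 True True
0.45 True True
```

```bash
python3 - <<'E'
from h import *
servo_line([.23,.554,.42],rate=.3)
q=quat(P[2])
move_ptp(loc(0,.056,.42),q)
move_gripper(0.)
servo_line(loc(0,.056,.085),rate=.25)
print(current_clock(),current_position(),current_force())
f0=current_force()
r=servo_line(loc(0,.056,.057),rate=.015,contact_N=12)
print(r,current_clock(),current_position(),current_force()-f0,current_torque())
servo_line(loc(0,.056,.085),rate=.1)
print(current_clock())
c=capture("side");cv2.imwrite("pics/s2.png",cv2.resize(c["image"][110:230,220:340],None,fx=5,fy=5,interpolation=2))
E
```

```text
7.2083 [ 0.44696707 -0.10804963  0.0857448 ] [-0.84458417  1.17959419  0.78406852]
True 8.6083 [ 0.4462874  -0.10776272  0.06193522] [-0.98809316  0.08643654  6.9094613 ] [ 0.03916796  0.28551309 -0.01622766]
8.9917
```

View pics/s2.png

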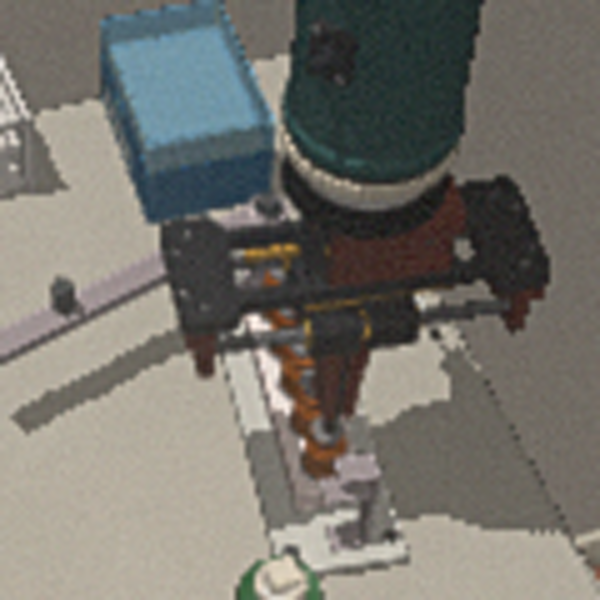

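The fingertips sit squarely over stopper 5, at about (325,430), and it stopped at 61.9 mm, which is home. I'll press the others the same way.

```bash
python3 - <<'E'
from h import *
for y in(.056,.028,0,-.028,-.056):
    servo_line(loc(0,y,.074),rate=.12)
    r=servo_line(loc(0,y,.057),rate=.013,contact_N=16)
    p=[current_position()[2] for _ in range(4)]
    print(y,r,round(current_clock(),2),np.round(p,4),np.round(current_force(),1))
    servo_line(loc(0,y,.085),rate=.15)
servo_line(loc(0,-.056,.2),rate=.3)
servo_line(loc(0.02,.05,.34),rate=.3)
print(current_clock())
for n in("side","top"):
    c=capture(n); o=np.array(pix(c,loc(.05,-.03,.06))).astype(int); k=c["image"][o[1]-50:o[1]+50,o[0]-60:o[0]+60]
    cv2.imwrite(f"pics/{n}3.png",cv2.resize(k,None,fx=5,fy=5,interpolation=2))
E
```

```text
0.056 True 10.22 [0.0619 0.0619 0.0619 0.0619] [-1.5  0.5  8.4]
0.028 True 11.85 [0.0619 0.0619 0.0619 0.0619] [-1.5  0.6  8.3]
0 True 13.48 [0.0619 0.0619 0.0619 0.0619] [-2.   1.5  7.1]
-0.028 True 15.12 [0.0619 0.0619 0.0619 0.0619] [-1.   0.9  8. ]
-0.056 True 16.75 [0.0619 0.0619 0.0619 0.0619] [-0.1  1.4  7.4]
18.3333
```

View pics/side3.png

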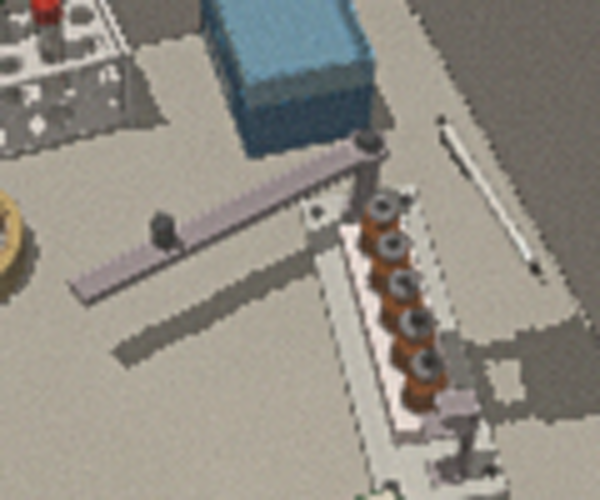

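All five read 61.9 mm and sit flat on the glass in the picture, with nothing shoved. The stud shows at (165,230) and the bar is clear. Next I'll push the stud round.

```bash
cat >> h.py <<'E'
def push(th,off=.0165,z=.079):
    s,c=np.sin(th),np.cos(th)
    return loc(.14*s+off*c,-.096+.14*c-off*s,z),quat(P[2]+np.pi/2-th)
E
python3 - <<'E'
from h import *
p,q=push(TH,.04,.2); move_ptp(p,q)
servo_line(push(TH,.04)[0],rate=.15)
print(current_clock(),current_joint_pos())
print("touch",servo_line(push(TH,.012)[0],rate=.03,contact_N=2.5),current_position(),push(TH)[0],current_force())
for th in np.linspace(TH,.3,6)[1:]:
    servo_line(*push(th),rate=.08)
print(current_clock(),np.round(current_force(),1))
c=capture("side");o=np.array(pix(c,loc(.03,0,.06))).astype(int); k=c["image"][o[1]-50:o[1]+50,o[0]-60:o[0]+60]
cv2.imwrite("pics/s4.png",cv2.resize(k,None,fx=5,fy=5,interpolation=2))
E
```

```text
20.3 [-5.38414326e-01  5.45785714e-01  1.59142409e+00  6.06849003e-05
  1.00250225e+00 -8.02015444e-01]
touch False [ 0.56268656 -0.23339078  0.07896854] [np.float64(0.5638532639468279), np.float64(-0.23768123522595794), 0.079] [-0.46339895  0.17102121 -0.58768538]
23.5833 [-0.   0.7 -0.6]
```

View pics/s4.png

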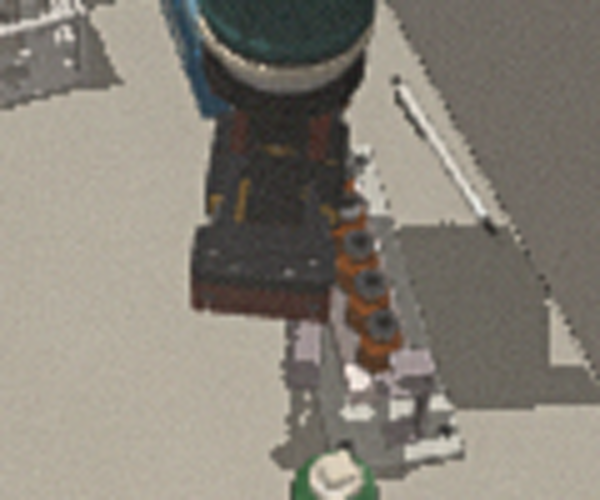

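The bar has come round and its end is at (305,350), level with the catch opening. I'll finish with a gentle, force-limited push.

```bash
python3 - <<'E'
from h import *
for th in(.18,.07): servo_line(*push(th),rate=.07)
servo_line(*push(.06),rate=.03); sleep(.2)
f0=current_force()
r=servo_line(push(0)[0]+np.array(loc(-.012,0,0))-np.array(loc(0,0,0)),rate=.012,contact_N=3.5)
p=np.array(current_position())-np.array(loc(0,0,0)); c,s=np.cos(P[2]),np.sin(P[2])
print(r,current_clock(),"own",c*p[0]+s*p[1],-s*p[0]+c*p[1],np.round(current_force()-f0,1))
servo_line(loc(.045,.044,.079),rate=.08); servo_line(loc(.05,.044,.2),rate=.25); servo_line(loc(.0,-.0,.42),rate=.3)
print(current_clock())
ks=[]
for n in("side","top"):
    c=capture(n); o=np.array(pix(c,loc(.0,0,.06))).astype(int); k=c["image"][o[1]-50:o[1]+50,o[0]-40:o[0]+40]
    ks.append(cv2.resize(k,None,fx=5,fy=5,interpolation=2))
cv2.imwrite("pics/f5.png",np.hstack(ks))
E
```

```text
True 25.7083 own 0.018344702240429833 0.043066896777217686 [ 0.6 -0.2  0.5]
27.75
```

View pics/f5.png

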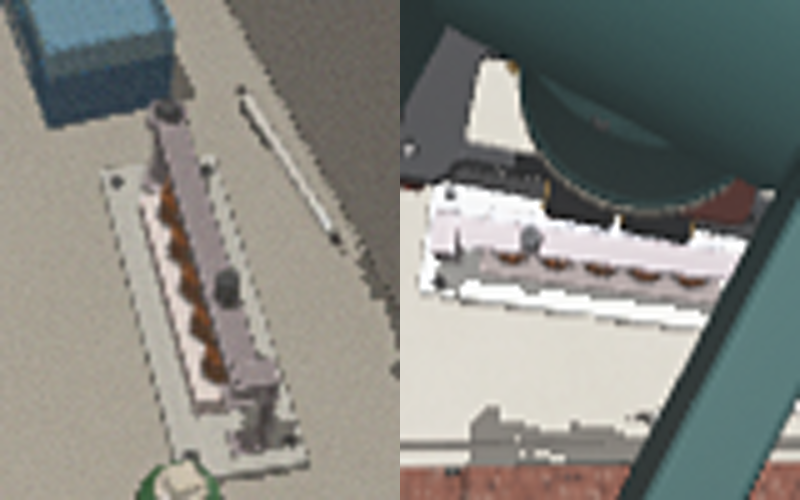

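The bar's end is under the catch (250,375 in the side half), but the stop force was faint. I'll push lightly once more to confirm it's against the stop.

```bash
python3 - <<'E'
from h import *
c,s=np.cos(P[2]),np.sin(P[2])
def own():
    p=np.array(current_position())-np.array(loc(0,0,0)); return np.round([c*p[0]+s*p[1],-s*p[0]+c*p[1]],4)
q=push(0)[1]
servo_line(loc(.05,.044,.2),q,rate=.3); servo_line(loc(.05,.044,.079),rate=.2); servo_line(loc(.024,.044,.079),rate=.06); sleep(.2)
f0=current_force()
for k in range(2):
    r=servo_line(loc(.006,.044,.079),rate=.01,contact_N=5)
    print(r,current_clock(),own(),np.round(current_force()-f0,1))
servo_line(loc(.05,.044,.079),rate=.1); servo_line(loc(.05,.044,.2),rate=.25); servo_line(loc(.2,.05,.42),rate=.3)
print(current_clock())
ks=[]
for n in("side","top"):
    d=capture(n); o=np.array(pix(d,loc(.0,0,.06))).astype(int); k=d["image"][o[1]-50:o[1]+50,o[0]-40:o[0]+40]
    ks.append(cv2.resize(k,None,fx=5,fy=5,interpolation=2))
cv2.imwrite("pics/f6.png",np.hstack(ks))
E
```

```text
True 31.3 [0.0178 0.0439] [ 4.6  0.4 -2.8]
True 31.7417 [0.0179 0.0438] [ 3.6 -0.7 -3.5]
33.8833
```

View pics/f6.png

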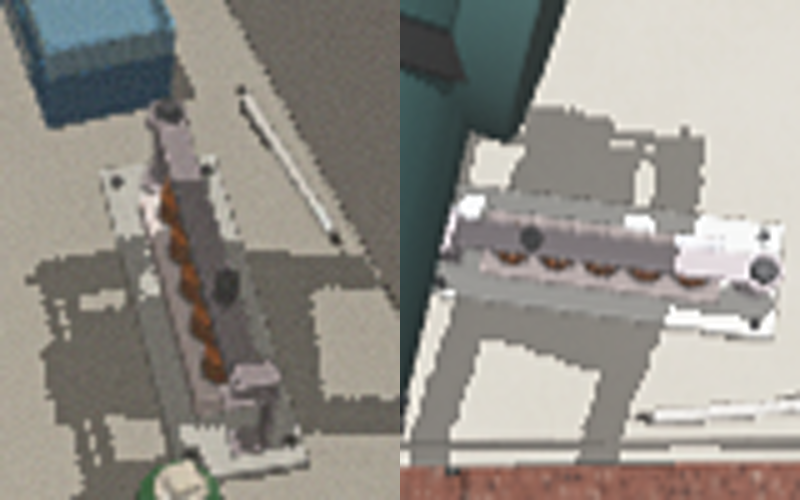

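The bar lies shut over the row with its end in the catch, firm against the stop, and the rack is where it was.

```bash
python3 -c "
from bench import *
print(close_job())"
```

```text
the job is handed in; nothing more can be done
None
```

I pressed all five stoppers home (each read 61.9 mm), then swung the bar shut into its catch against the stop, with no visible shift of the rack, and handed the job in at about 34 s.

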